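# Ratchet the follower disc out of a clay extruder

## Robot

A 6-joint arm with a two-finger parallel gripper is mounted at the origin on a cart in front of the work surface, level with it; the furniture and walls round the work are solid. World frame = base frame: x ahead of the robot, y to its left, z up, the work surface at z = 0. Lengths are in mm, angles in rad, forces in N, time in s.
With the tool pointing down it reaches from about 250 to 775 mm from the base axis. Payload 4 kg.
Tool frame: the origin (TCP) lies midway between the tips of the shut fingers; the grasp point (between the pads) lies 19 mm behind it; y points along the fingers, z is the direction in which the jaws open and shut, and the axes are right-handed (so a half turn about y gives the same grasp; the last joint's range is limited). The gripper opens to 85 mm and grips with 20 to 120 N. Pads are 22 mm wide; open, the fingers measure 114 mm over their backs; the gripper's body (76 mm by 85 mm) begins 54 mm behind the grasp point. The pads swing forward as they close: fully open they stand 13 mm farther back than shut.
Start: joints at [-1.418, 0.087, 1.371, -0, 1.684, -0.103], TCP at [139.157, -532.121, 231.341] pointing down, gripper open.
Joint ranges: [-3.1, 3.1], [-0.76, 2.03], [0.27, 2.55], [-1.08, 4.22], [0.17, 2.65], [-2.57, 2.57]. Speed limits (rad/s): [2.79, 2.79, 3.14, 3.14, 3.14, 3.14].

## Interface

Orientations are given as a unit quaternion [w, x, y, z].
In Python, from plant import robot gives the robot as it stands.
- The arm moves only by the tool servo_tool, never from a script. Its argument "steps" is a list of rows, each a list of 7 numbers: the turn, a rotation vector about the world's x, y, z in rad, then the shift along the world's x, y, z in cm, then the finger opening in cm, from 0 to 8.54. A call has 1 to 8 rows; each row is the pose to reach, as a shift and turn from the pose commanded when the call began; what a row does not reach only later rows make up. A row lasts 1/8 s, in which the tool goes at most 62.5 mm and 10.7 degrees, less where a joint would pass 70% of its speed; a pose out of reach is approached as far as the arm can. A call with a gripper value outside its range is refused whole. The fingers move at their own pace and stop on an object; the grip force is fixed at half the most. Time passes only in rows, so rows that repeat a pose let the fingers close. It gives the time, the measured TCP pose, the force and the opening at its end, in the units of the state.
- robot.get_obs(): the state, without advancing time (a new reading comes with each control period).
- robot.camera(name): name is "scene" or "side" or "wrist"; returns the picture (384x512x3 uint8, blue, green, red); there is no depth.
- robot.camera_model(name): a dict with "fx", "fy", "cx", "cy" (pixels), "view" (4x4, takes a point from world to camera coordinates). Camera axes: x right, y up, looking along -z (the intrinsics and any distortion apply to the point x, -y, -z); pixel columns grow to the right and rows downward; lengths in mm; the calibration is good to about 2 mm. A picture is of the moment at which its call begins: read the wrist's pose just before it. camera_model takes no time and is no camera call; for the wrist camera it gives the pose at the moment of the call.
- robot.sign_off(): hands the job in, once; it reports no verdict.
The state is a dict: "clock": time; "qpos": joint angles; "qd": joint speeds; "joint_torque": joint torques, N m; "tcp_pos": TCP position; "tool_rot": TCP orientation; "wrist_force": force on the tool from outside, world axes, zero at the start; "ft_torque": the same for the moment, N m; "opening": finger opening in mm.
Only numpy, scipy, OpenCV 4.12 (cv2) and the standard library are available. Lean on these libraries where they do the work, as an engineer would, in place of code of your own. Each camera call takes 0.05 s, during which the arm holds its last target. There are 200 camera calls.

## Task

The wooden follower disc is still inside the barrel of the bench clay extruder and has to come out for washing. Work the sprung ratchet lever: each stroke swing it over until you feel it bear firmly on its stop screw, without straining it, then let go so that it springs right back to rest, and repeat until the plunger has pushed the disc out of the mouth into the bisque dish. Leave the lever at rest; do not touch the disc, the plunger or the dish with the robot, and do not disturb the other things on the bench.

Things in the scene. Friction and masses are not known exactly. Their poses are not given: they have to be found in the camera images.
- extruder: Bench clay extruder, bolted down: grey foot plate 104 x 250 x 12 mm, horizontal steel barrel 71 mm in outer diameter, 120 mm long (top at z 107), plunger rod behind it (back to y -290), upright lever. Origin on the table under the plunger's line, 60 mm from the lever's pivot towards the mouth. y: along the barrel towards its open mouth (push direction), x across, z up.
- pivot (a point): Middle of the lever's pivot axis, 43 mm above the table; the axis runs along the extruder's x. The lever swings in the extruder's y-z plane. Beyond it, in the swing direction, a grey lug on the barrel's back end (80 to 92 mm from it, top 148 mm above the table) carries the stop screw, which points at the lever 134 mm above the table.
- mouth (a point): Centre of the barrel's open mouth (inner diameter 63 mm), 66 mm above the table.
- lever_joint (a joint): Lever angle, rad: 0 at rest (leaning back 0.30 from vertical, away from the mouth), grows towards the mouth. Sprung: 3 N at the handle's middle at rest, about 8 N before the stop. The stop screw's setting is unknown: it ends the stroke anywhere from 0.48 to 0.68; feel for it. Under about 0.46 no new tooth is caught; each full stroke advances the plunger one tooth, 24 mm (the first one less).
- lever: The lever: steel fork and bar with a turned wooden handle, 21 to 25 mm in diameter, from 122 to 207 mm from the pivot axis (below it a 12 mm steel bar). On its mouth side, 90 mm from the pivot, a small steel pad (pad_hit) meets the stop screw. Origin on the pivot axis, z along the lever towards the handle's end, x along the pivot axis.
- handle_mid (a point): Middle of the wooden handle, 165 mm from the pivot axis, on the handle's centre line (radius 11 mm there).
- plunger_joint (a joint): Advance of the plunger in m, growing towards the mouth; its face stands at y = 68 mm + this value in the extruder's frame. It stays where the ratchet leaves it.
- plunger: Plunger: toothed steel rod 16 mm square, 325 mm long, with a head in the barrel and a wooden knob at its far end. Origin: the extruder's origin moved along y with the advance.
- plunger_face (a point): Centre of the plunger's front face (steel disc, 52 mm in diameter).
- follower: Loose wooden follower disc, 58 mm in diameter and 26 mm thick with a groove round it, inside the barrel with its axis along the barrel. Origin at its centre; y along its axis. It drops out of the mouth when its back face passes about y = 150 mm of the extruder.
- dish: Loose oval bisque dish 146 x 165 x 24 mm on the table under the mouth, its near rim just under the barrel; floor 9 mm thick. Origin at the centre of its underside.
- mug: Enamel mug, 85 x 112 x 79 mm, bystander; origin under its middle.
- slip_cup: Clay cup, 68 mm wide, 64 mm high, bystander; origin under its middle.
- needle_tin: Flat tin, 75 x 110 x 22 mm, bystander; origin under its middle.
- loop_tool: Loop tool with a wooden handle, 158 mm long, lying, bystander; origin under its middle.
- cap_ring: Steel cap ring taken off the barrel, 92 mm in diameter, 22 mm high, lying on the table, bystander; origin under its middle.
- die_plate: Brass die disc with seven holes, 62 mm in diameter, 6 mm thick, lying, bystander; origin under its middle.

How it is judged (in metres and radians):
On the way, in this order (a step that is already met when the one before it is completed fails the run):
1. the lever is swung onto its stop screw (first stroke) (contact force between pad_hit and anything else above 4 N and value of joint lever_joint above 0.46 rad), for 0.05 s.
2. the lever is let go and has sprung back to rest (value of joint lever_joint below 0.06 rad and contact force between the fingers and lever below 0.2 N), for 0.2 s.
3. the lever is swung onto its stop screw again (second stroke) (all of step 1), for 0.05 s.
4. the lever is let go and has sprung back to rest again (all of step 2), for 0.2 s.
At the end, for the whole second after the job is handed in: The follower disc lies still in the dish (centre within 65 mm of the dish's centre, below 55 mm), the plunger has come up to the mouth (face at 135 mm or more), the lever is back at rest (below 0.06 rad) and nothing else was disturbed (horizontal distance between follower and dish below 0.065 m and height (world z) of follower below 0.055 m and linear speed of follower below 0.03 m/s and value of joint lever_joint below 0.06 rad and y of plunger_face in the frame of extruder above 0.135 m); the robot touches nothing.
It fails at once if the lever is strained: pushed with more than 35 N (contact force between the fingers and lever above 35 N).
It fails at once if the robot touches the disc or the plunger (contact force between any of the arm, the fingers and follower above 0.3 N or contact force between any of the arm, the fingers and plunger above 0.3 N).
It fails at once if the robot touches the dish or shifts it by more than 30 mm (contact force between any of the arm, the fingers and dish above 0.5 N or distance of dish from where it was at the start of the episode above 0.03 m).
It fails at once if another thing on the bench is displaced by more than 25 mm (distance of any of mug, slip_cup, needle_tin, loop_tool, cap_ring, die_plate from where it was at the start of the episode above 0.025 m).
It also fails if it takes over 72 s, if anything falls off the work surface, if the arm or the gripper's body presses on something with over 40 N, if the wrist force passes 120 N, or if a joint passes its speed limit or range.

## Working session

There is one attempt and no reset: what is moved stays moved. The work goes in short steps, Python scripts to look and compute and a tool call to move; the robot and the scene stay as the last step left them, time stands still between calls to the robot, and variables do not carry over. Pictures are saved under pics/ and viewed, and the job is handed in when it is done.

Besides the shell and the picture viewer there is one more tool, called in YAML: its name, and indented under it one key for each argument. servo_tool: Moves the arm, as the interface text tells. Its arguments: {"type":"object","properties":{"steps":{"type":"array"}},"required":["steps"]}

```bash
mkdir -p pics; ls
python3 - <<'E'
from plant import robot
import cv2,numpy as np
for n in ("scene","side"):
    cv2.imwrite(f"pics/{n}0.png",cv2.resize(robot.camera(n),(800,600),interpolation=cv2.INTER_CUBIC))
    m=robot.camera_model(n);print(n,{k:(np.round(v,3).tolist()) for k,v in m.items()})
o=robot.get_obs();print(o)
E
```

```text
pics
scene {'fx': 382.858, 'fy': 382.858, 'cx': 261.038, 'cy': 192.119, 'view': [[-0.658, -0.752, 0.015, 295.562], [0.486, -0.41, 0.772, -412.556], [-0.575, 0.515, 0.636, -891.457], [0.0, 0.0, 0.0, 1.0]]}
side {'fx': 420.401, 'fy': 420.401, 'cx': 255.872, 'cy': 189.237, 'view': [[0.995, -0.093, 0.018, -557.266], [0.025, 0.449, 0.893, -118.361], [-0.091, -0.888, 0.45, -1459.531], [0.0, 0.0, 0.0, 1.0]]}
{'clock': 0.1, 'qpos': array([-1.41810143e+00,  8.79068022e-02,  1.37208940e+00, -4.20490558e-06,
        1.68359911e+00, -1.03084161e-01]), 'qd': array([-0.00032361, -0.00256642, -0.00380444,  0.00051764, -0.00051492,
       -0.00044705]), 'joint_torque': array([ 1.56746184e-03, -3.53015685e+01, -3.14218426e+01, -4.22612891e-05,
        8.00091948e-03, -1.90966824e-05]), 'tcp_pos': array([ 139.0850853 , -531.66978281,  230.24908261]), 'tool_rot': array([ 0.09016599, -0.09020407,  0.70203949, -0.70062391]), 'wrist_force': array([ 0.09023206, -0.02753161,  0.5721913 ]), 'ft_torque': array([-0.02275813, -0.02484634,  0.01904933]), 'opening': 85.20920151617196}
```

View pics/scene0.png

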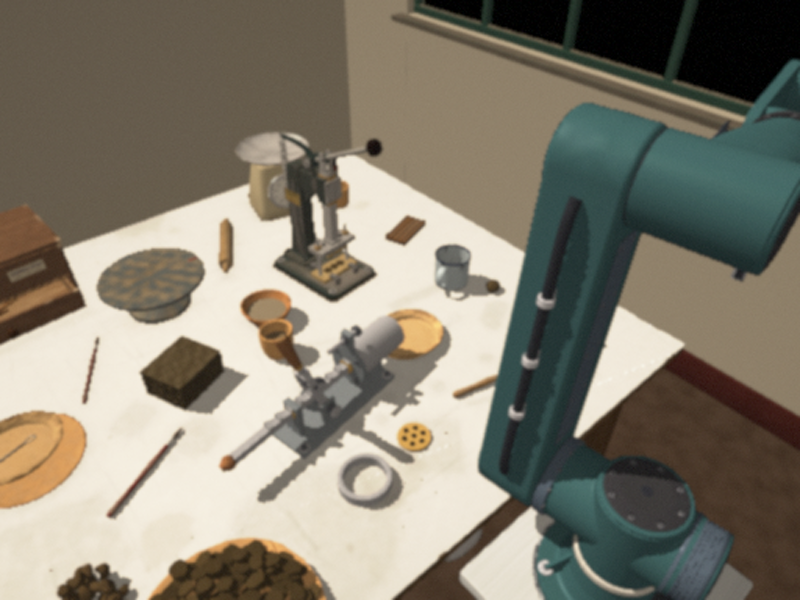

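View pics/side0.png

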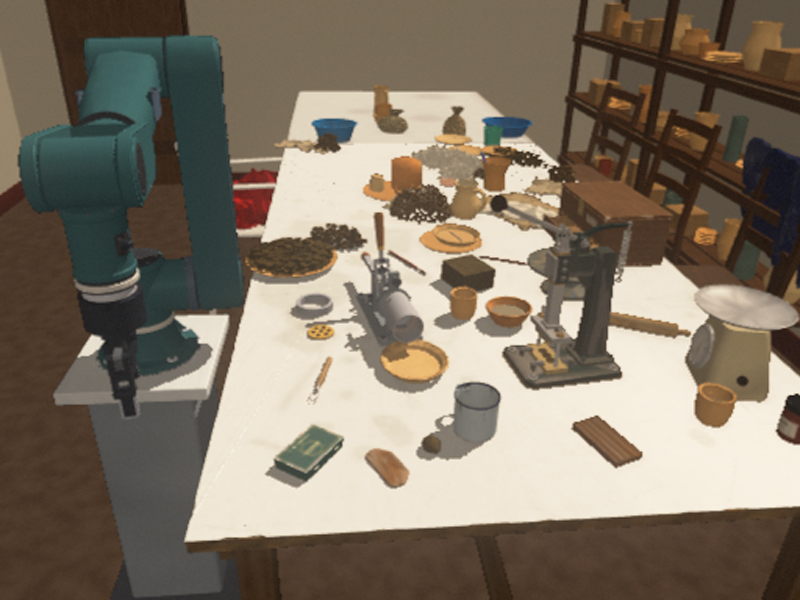

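The side view shows the extruder with its mouth at about (407,325) of 800, its handle at about (379,235) and the dish at (413,362). The scene view shows the knob at (228,462) and the barrel mouth near (385,335).

Run:
```python
from plant import robot
import cv2
a=robot.camera("scene")[190:310,130:290]; b=robot.camera("side")[125:245,195:355]
cv2.imwrite("pics/sc1.png",cv2.resize(a,(800,600),interpolation=cv2.INTER_CUBIC))
cv2.imwrite("pics/si1.png",cv2.resize(b,(800,600),interpolation=cv2.INTER_CUBIC))
```

```text
(no output)
```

View pics/sc1.png

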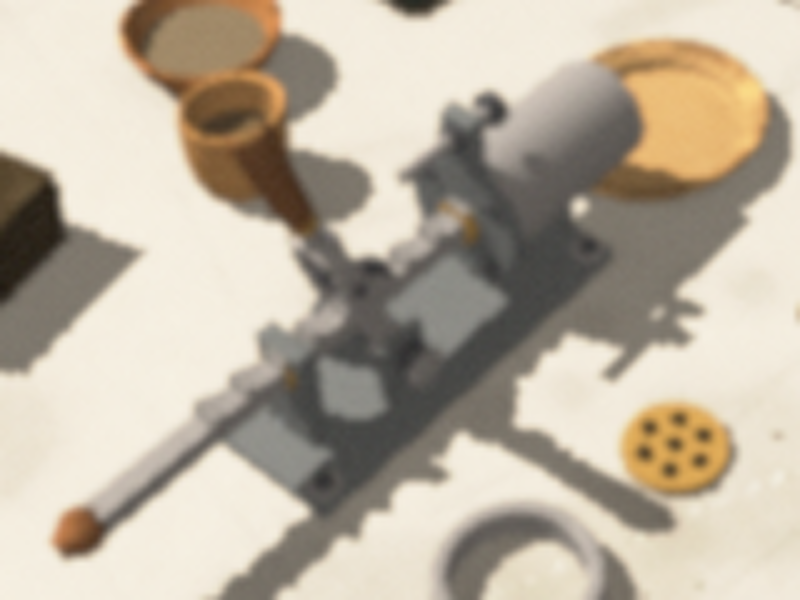

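View pics/si1.png

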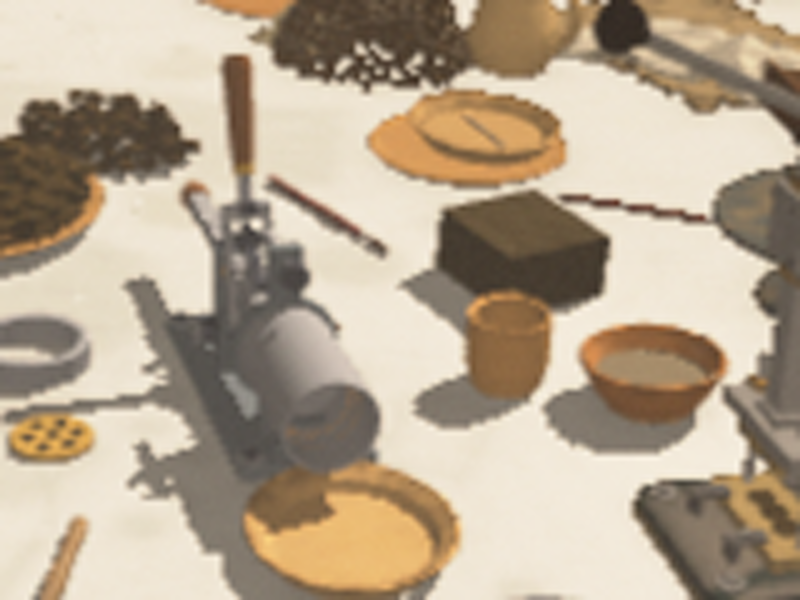

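Side crop: handle top (237,57), handle bottom (243,168), knob (193,189), mouth (332,428). Scene crop: handle bottom (310,228), knob (78,530), handle top roughly (240,110).

```bash
cat > h.py <<'E'
from plant import robot
import cv2,numpy as np
def proj(n,p):
    m=robot.camera_model(n);V=np.array(m["view"]);q=V[:3,:3]@p+V[:3,3]
    return np.array([m["cx"]+m["fx"]*q[0]/-q[2], m["cy"]-m["fy"]*q[1]/-q[2]])
def ext(s,p):
    c,d=np.cos(s[2]),np.sin(s[2]); return np.array([s[0]+c*p[0]-d*p[1],s[1]+d*p[0]+c*p[1],p[2]])
def lev(r,a=0,x=0): return np.array([x,-60-r*np.sin(.3-a),43+r*np.cos(.3-a)])
E
python3 - <<'E'
from h import *
from scipy.optimize import least_squares
sc=lambda u,v:np.array([130+u/5,190+v/5]); si=lambda u,v:np.array([195+u/5,125+v/5])
K=lambda s:np.array([0,s[3],66]);M=lambda s:np.array([0,s[4],66])
obs=[("scene",sc(78,530),K,1),("side",si(193,189),K,1),("side",si(237,57),lambda s:lev(207),1),("side",si(243,168),lambda s:lev(122),1),
("scene",sc(310,228),lambda s:lev(122),1),("side",si(332,428),M,1),("scene",sc(245,105),lambda s:lev(207),.3)]
f=lambda s:np.concatenate([w*(proj(n,ext(s,F(s)))-p) for n,p,F,w in obs])
for y0 in (-2.5,-1.5,0,1.5,3):
  r=least_squares(f,[450,0,y0,-280,150]);print(r.cost,r.x.round(3))
  if r.cost<30: b=r
s=b.x;print(f(s).round(1).reshape(-1,2).tolist())
for a in (0,.5,.7):print(a,ext(s,lev(165,a)).round(),ext(s,lev(207,a)).round())
E
```

```text
5.838592137825538 [ 542.804   84.439   -2.962 -262.958  150.329]
5.8385921378256675 [ 542.804   84.439   -2.962 -262.958  150.329]
23.322640406333022 [ 5.05906e+02  2.80670e+02  1.79000e-01  6.34050e+01 -3.51034e+02]
5.83859213782674 [ 542.804   84.439    3.321 -262.958  150.329]
5.838592137826583 [ 542.804   84.439    3.321 -262.958  150.329]
[[0.2, 0.6], [0.0, 1.1], [-0.6, -0.8], [-0.3, -0.4], [-1.0, -2.4], [-0.5, 0.3], [0.3, 1.4]]
0 [523. 191. 201.] [521. 204. 241.]
0.5 [538. 111. 205.] [539. 103. 246.]
0.7 [544.  80. 195.] [546.  64. 234.]
```

Run:
```python
from h import *
from scipy.spatial.transform import Rotation as R
o=robot.get_obs();w,x,y,z=o["tool_rot"]
m=R.from_quat([x,y,z,w]).as_matrix();print(m.round(3))
az=lambda v:np.arctan2(v[1],v[0]);print(az(m[:,0]),az(m[:,2]), o["wrist_force"])
```

```text
[[-0.967 -0.     0.253]
 [-0.253  0.001 -0.967]
 [-0.    -1.    -0.001]]
-2.8858486086550212 -1.3150520778932737 [-0.15625481 -0.18015552  0.66132012]
```

servo_tool:
  steps:
    - [0,0,0.09,1,2.5,4,0]
    - [0,0,0.18,3,7,8,0]
    - [0,0,0.27,5.5,12,11,0]
    - [0,0,0.37,8,17.5,11,0]
    - [0,0,0.46,10.5,23,11,0]
    - [0,0,0.56,13,28.5,11,0]
    - [0,0,0.65,16,34,11,0]
    - [0,0,0.75,18.5,39,11,0]

```text
clock: 1.2
tcp_pos: [324.6, -140.1, 341.4]
tool_rot: [-0.342, 0.342, -0.619, 0.619]
wrist_force: [1.2, -1.0, 0.1]
opening: -0.0
```

servo_tool:
  steps:
    - [0,0,0.09,2.3,5,0,0]
    - [0,0,0.18,4.6,10,0,0]
    - [0,0,0.27,7,15,0,0]
    - [0,0,0.37,9.4,20,0,0]
    - [0,0,0.46,11.8,25,0,0]
    - [0,0,0.56,14.2,30,0,0]
    - [0,0,0.65,16.6,35,0,0]
    - [0,0,0.745,18.8,39.5,0,0]

```text
clock: 2.2
tcp_pos: [512.6, 254.8, 340.9]
tool_rot: [-0.544, 0.544, -0.452, 0.452]
wrist_force: [0.7, -0.6, 0.4]
opening: -0.2
```

Run:
```python
from h import *
o=robot.get_obs();print(o["clock"],o["tcp_pos"],o["tool_rot"],o["qpos"].round(2),o["wrist_force"],o["opening"])
cv2.imwrite("pics/w1.png",robot.camera("wrist"))
for p in (lev(207),lev(122),lev(165)):print(proj("wrist",ext([542.8,84.4,-2.962],p)).round())
cv2.imwrite("pics/s2.png",cv2.resize(robot.camera("side")[60:240,150:390],(800,600),interpolation=cv2.INTER_CUBIC))
```

```text
2.2 [512.61356383 254.82523968 340.8520005 ] [-0.54361089  0.5439421  -0.4520208   0.45198606] [ 0.36  0.14  1.09 -0.    1.91  0.18] [ 0.69587103 -0.63077326  0.44197818] -0.17070337291108423
[250. 244.]
[251. 230.]
[251. 236.]
```

View pics/w1.png

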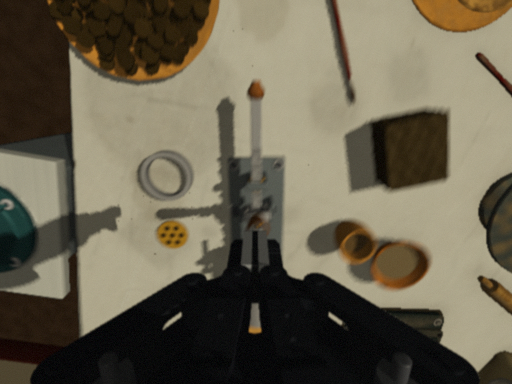

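View pics/s2.png

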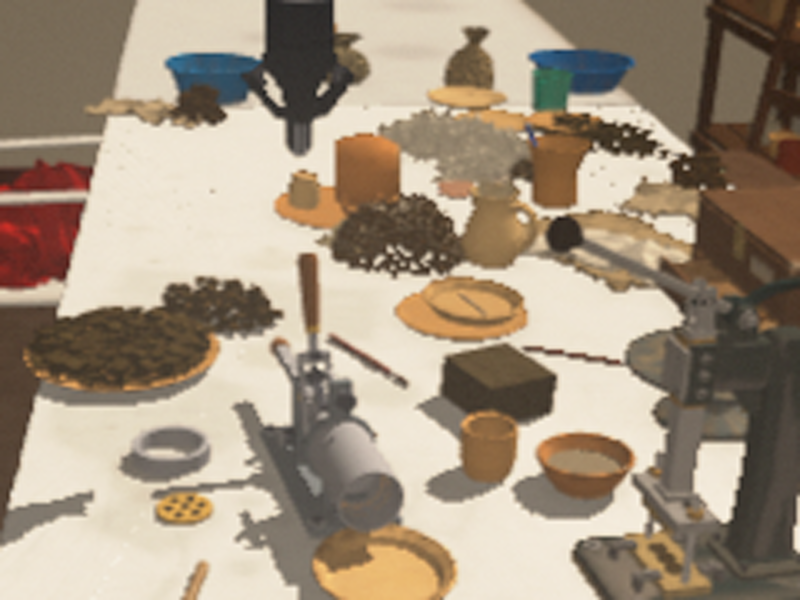

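The wrist view shows the plunger knob at (256,90), the plate's back edge at about row 157 (columns 229–285) and the handle end near (257,222). It sits about 1 cm off my prediction, so I'll refit.

Run:
```python
from h import *
im=cv2.imread("pics/w1.png")[70:250,200:320]
cv2.imwrite("pics/w1c.png",cv2.resize(im,(400,600),interpolation=cv2.INTER_CUBIC))
m=robot.camera_model("wrist");V=np.array(m["view"]);print(m["fx"],(-V[:3,:3].T@V[:3,3]).round())
from scipy.optimize import least_squares
sc=lambda u,v:np.array([130+u/5,190+v/5]); si=lambda u,v:np.array([195+u/5,125+v/5])
K=lambda s:np.array([0,s[3],66]);M=lambda s:np.array([0,s[4],66]);W=lambda u,v:np.array([u,v])
P=lambda x:lambda s:np.array([x,s[5],12])
obs=[("scene",sc(78,530),K,1),("side",si(193,189),K,1),("side",si(237,57),lambda s:lev(207),1),("side",si(243,168),lambda s:lev(122),1),
("scene",sc(310,228),lambda s:lev(122),.5),("side",si(332,428),M,1),
("wrist",W(256,90),K,1),("wrist",W(229,158),P(52),1),("wrist",W(285,156),P(-52),1),("scene",sc(322,515),P(52),1)]
f=lambda s:np.concatenate([w*(proj(n,ext(s,F(s)))-p) for n,p,F,w in obs])
r=least_squares(f,[543,84,-2.96,-270,150,-125],loss="soft_l1")
s=r.x;print(r.cost,s.round(3));print([ (o[0],a) for o,a in zip(obs,f(s).round(1).reshape(-1,2).tolist())])
print("wrist top,bot",[proj("wrist",ext(s,lev(q))).round() for q in(207,122)])
for a in (0,.5,.7):print(a,ext(s,lev(165,a)).round(),ext(s,lev(207,a)).round())
```

```text
265.6712032347982 [499. 339. 480.]
9.650205194048537 [ 546.502   82.894   -2.959 -272.157  145.546 -161.8  ]
[('scene', [-2.7, 1.9]), ('side', [0.2, 0.4]), ('side', [0.3, -0.6]), ('side', [0.6, -0.3]), ('scene', [-0.6, -1.7]), ('side', [0.3, -0.2]), ('wrist', [-0.1, 0.9]), ('wrist', [-2.5, -0.4]), ('wrist', [-0.3, 1.8]), ('scene', [-2.4, 0.1])]
wrist top,bot [array([256., 243.]), array([255., 229.])]
0 [527. 190. 201.] [524. 202. 241.]
0.5 [542. 110. 205.] [543. 101. 246.]
0.7 [547.  79. 195.] [550.  63. 234.]
```

View pics/w1c.png

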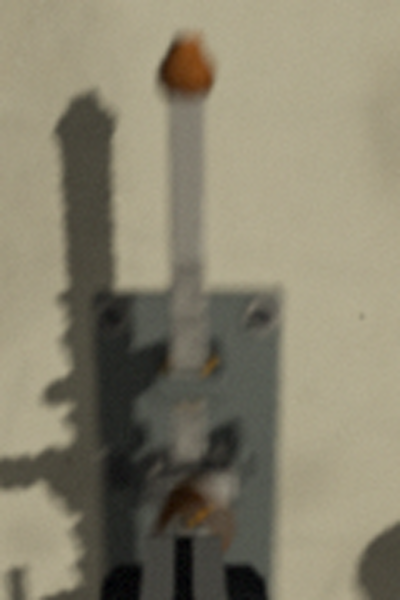

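The refit agrees: the lever plane passes about 2 mm from the tool laterally. Next I lower the tool behind the handle.

servo_tool:
  steps:
    - [0,0,0,0.1,0,-5,0]
    - [0,0,0,0.2,0,-10,0]
    - [0,0,0,0.2,0,-14.5,0]
    - [0,0,0,0.2,0,-14.5,0]

```text
clock: 2.8
tcp_pos: [511.3, 251.1, 191.4]
tool_rot: [-0.539, 0.546, -0.455, 0.452]
wrist_force: [-0.5, -0.0, -0.2]
opening: 0.2
```

servo_tool:
  steps:
    - [0,0,0,0.36,-2,0,0]
    - [0,0,0,0.72,-4,0,0]
    - [0,0,0,1.08,-6,0,0]
    - [0,0,0,1.44,-8,0,0]
    - [0,0,0,1.63,-9,0,0]
    - [0,0,0,1.8,-10,0,0]
    - [0,0,0,1.8,-10,0,0]

```text
clock: 3.68
tcp_pos: [532.5, 152.7, 197.8]
tool_rot: [0.544, -0.542, 0.453, -0.453]
wrist_force: [-2.4, 6.0, 3.6]
opening: -0.0
```

Run:
```python
from h import *
for i in range(3):
  cv2.imwrite("pics/s3.png",cv2.resize(robot.camera("side")[100:220,175:335],(800,600),interpolation=cv2.INTER_CUBIC));print(robot.get_obs()["wrist_force"].round(2))
```

```text
[-1.95  4.99  4.02]
[-2.14  6.04  4.3 ]
[-2.32  4.95  4.76]
```

View pics/s3.png

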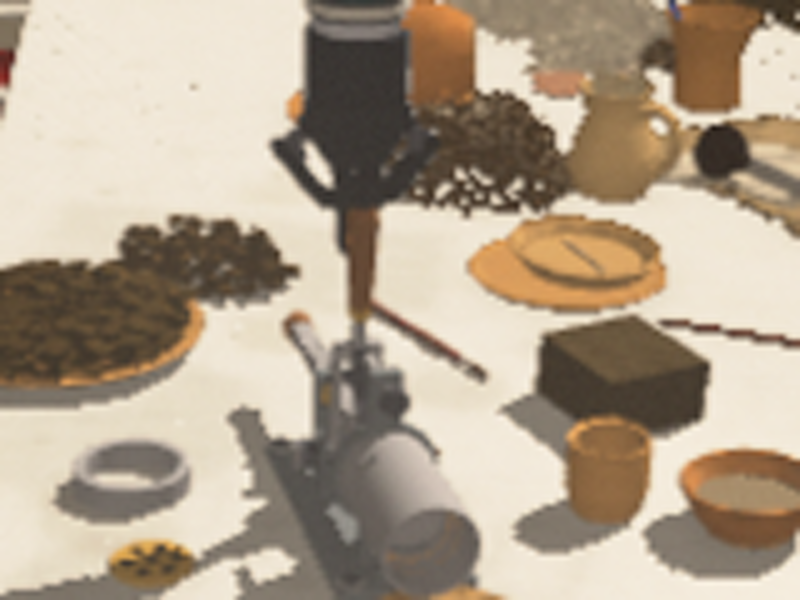

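Contact made: the handle (345–378, 210–310) is in front of the closed fingers, which sit about 4 mm to its left. Now I feel for the stop in small steps.

servo_tool:
  steps:
    - [0,0,0,0.2,-0.5,0,0]
    - [0,0,0,0.4,-1,0,0]
    - [0,0,0,0.5,-1.5,0,0]
    - [0,0,0,0.5,-1.5,0,0]

```text
clock: 4.32
tcp_pos: [535.6, 138.7, 196.7]
tool_rot: [0.543, -0.543, 0.455, -0.451]
wrist_force: [-5.3, 7.2, 2.6]
opening: -0.4
```

servo_tool:
  steps:
    - [0,0,0,0.05,-0.25,0,0]
    - [0,0,0,0.1,-0.5,0,0]
    - [0,0,0,0.1,-0.5,0,0]

```text
clock: 4.7
tcp_pos: [536.4, 134.1, 196.1]
tool_rot: [0.543, -0.543, 0.455, -0.451]
wrist_force: [-4.9, 8.3, 1.2]
opening: -0.4
```

servo_tool:
  steps:
    - [0,0,0,0.05,-0.2,0,0]
    - [0,0,0,0.08,-0.4,0,0]
    - [0,0,0,0.08,-0.4,0,0]

```text
clock: 5.08
tcp_pos: [537.1, 130.3, 195.6]
tool_rot: [0.543, -0.543, 0.455, -0.45]
wrist_force: [-5.2, 10.2, -1.2]
opening: 0.3
```

servo_tool:
  steps:
    - [0,0,0,0.04,-0.2,0,0]
    - [0,0,0,0.07,-0.4,0,0]
    - [0,0,0,0.07,-0.4,0,0]

```text
clock: 5.45
tcp_pos: [537.7, 126.8, 195.0]
tool_rot: [0.544, -0.543, 0.455, -0.45]
wrist_force: [-3.1, 9.7, -2.0]
opening: 0.1
```

servo_tool:
  steps:
    - [0,0,0,0.04,-0.2,0,0]
    - [0,0,0,0.07,-0.4,0,0]
    - [0,0,0,0.07,-0.4,0,0]

```text
clock: 5.82
tcp_pos: [537.9, 125.3, 194.8]
tool_rot: [0.545, -0.542, 0.456, -0.448]
wrist_force: [-3.8, 16.0, -2.4]
opening: 0.0
```

The stop is felt: the last 4 mm command moved only 1.5 mm and the force rose from 10 to 16 N. I press slightly more, then let go.

servo_tool:
  steps:
    - [0,0,0,0.02,-0.1,0,0]
    - [0,0,0,0.02,-0.1,0,0]

```text
clock: 6.08
tcp_pos: [538.0, 125.0, 194.7]
tool_rot: [0.545, -0.542, 0.457, -0.447]
wrist_force: [-5.9, 17.7, -1.9]
opening: 0.1
```

servo_tool:
  steps:
    - [0,0,0,-0.4,2,0,0]
    - [0,0,0,-0.9,5,0,0]
    - [0,0,0,-1.4,8,0,0]
    - [0,0,0,-1.9,11,0,0]
    - [0,0,0,-2.2,13.5,0,0]
    - [0,0,0,-2.2,13.5,0,0]
    - [0,0,0,-2.2,13.5,0,0]
    - [0,0,0,-2.2,13.5,0,0]

```text
clock: 7.08
tcp_pos: [519.0, 253.3, 196.4]
tool_rot: [-0.542, 0.543, -0.453, 0.454]
wrist_force: [-0.5, -1.0, -0.7]
opening: -0.2
```

Run:
```python
from h import *
cv2.imwrite("pics/s4.png",cv2.resize(robot.camera("side")[100:220,175:335],(800,600),interpolation=cv2.INTER_CUBIC));o=robot.get_obs();print(o["wrist_force"].round(2),o["tcp_pos"])
```

```text
[-0.65 -0.71 -0.31] [518.97271794 253.55913717 196.41038845]
```

View pics/s4.png

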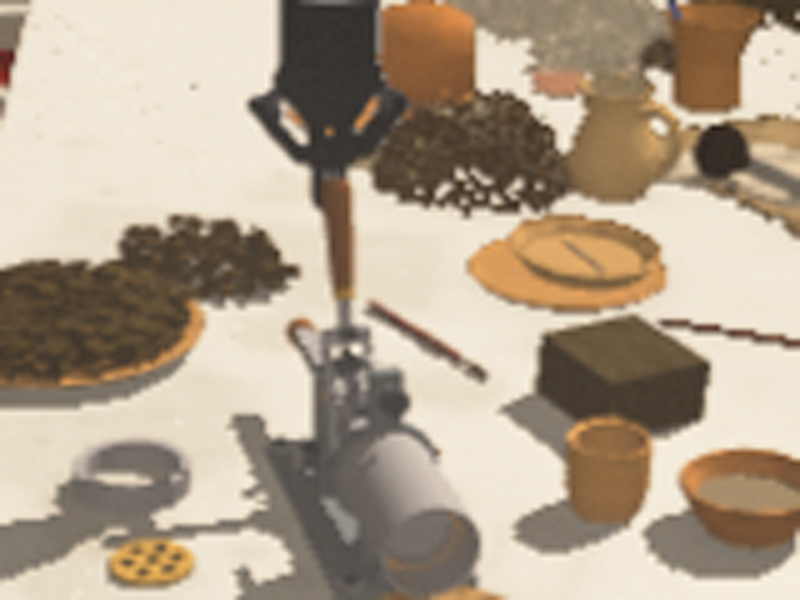

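Lever sprung back to rest (handle at (340,180–295)), and the follower's face now shows nearer the mouth. Second stroke uses the same end pose.

servo_tool:
  steps:
    - [0,0,0,0.5,-3,0,0]
    - [0,0,0,1,-6,0,0]
    - [0,0,0,1.5,-9,0,0]
    - [0,0,0,1.9,-11.3,0,0]
    - [0,0,0,2.1,-12.6,0,0]
    - [0,0,0,2.2,-13.2,0,0]
    - [0,0,0,2.2,-13.5,0,0]
    - [0,0,0,2.2,-13.5,0,0]

```text
clock: 8.12
tcp_pos: [540.1, 125.9, 194.9]
tool_rot: [0.547, -0.54, 0.456, -0.449]
wrist_force: [2.1, 16.4, -5.8]
opening: 0.0
```

servo_tool:
  steps:
    - [0,0,0,0,-0.05,0,0]
    - [0,0,0,0,-0.05,0,0]

```text
clock: 8.38
tcp_pos: [540.0, 125.8, 194.9]
tool_rot: [0.547, -0.54, 0.455, -0.448]
wrist_force: [1.8, 17.0, -6.6]
opening: 0.2
```

Firm on the stop again at 17 N. Release and third stroke.

servo_tool:
  steps:
    - [0,0,0,-0.4,2,0,0]
    - [0,0,0,-0.9,5,0,0]
    - [0,0,0,-1.4,8,0,0]
    - [0,0,0,-1.9,11,0,0]
    - [0,0,0,-2.2,13.5,0,0]
    - [0,0,0,-2.2,13.5,0,0]
    - [0,0,0,-2.2,13.5,0,0]
    - [0,0,0,-2.2,13.5,0,0]

```text
clock: 9.38
tcp_pos: [518.9, 253.2, 196.4]
tool_rot: [-0.542, 0.543, -0.453, 0.454]
wrist_force: [0.3, -0.5, -0.3]
opening: -0.1
```

servo_tool:
  steps:
    - [0,0,0,0.4,-3,0,0]
    - [0,0,0,0.9,-6,0,0]
    - [0,0,0,1.4,-9,0,0]
    - [0,0,0,1.8,-11.3,0,0]
    - [0,0,0,2.0,-12.6,0,0]
    - [0,0,0,2.1,-13.2,0,0]
    - [0,0,0,2.1,-13.5,0,0]
    - [0,0,0,2.1,-13.5,0,0]

```text
clock: 10.38
tcp_pos: [539.1, 125.5, 195.0]
tool_rot: [0.547, -0.54, 0.456, -0.449]
wrist_force: [2.5, 17.1, -5.4]
opening: -0.0
```

servo_tool:
  steps:
    - [0,0,0,-0.4,2,0,0]
    - [0,0,0,-0.9,5,0,0]
    - [0,0,0,-1.4,8,0,0]
    - [0,0,0,-1.9,11,0,0]
    - [0,0,0,-2.1,13.5,0,0]
    - [0,0,0,-2.1,13.5,0,0]
    - [0,0,0,-2.1,13.5,0,0]
    - [0,0,0,-2.1,13.5,0,0]

```text
clock: 11.38
tcp_pos: [518.9, 253.1, 196.4]
tool_rot: [-0.542, 0.543, -0.453, 0.454]
wrist_force: [-0.4, -0.4, -0.9]
opening: 0.1
```

Run:
```python
from h import *
cv2.imwrite("pics/s5.png",cv2.resize(robot.camera("side")[120:240,175:335],(800,600),interpolation=cv2.INTER_CUBIC));o=robot.get_obs();print(o["wrist_force"].round(2),o["tcp_pos"])
```

```text
[0.68 0.68 0.55] [518.85107086 253.26852198 196.4295919 ]
```

View pics/s5.png

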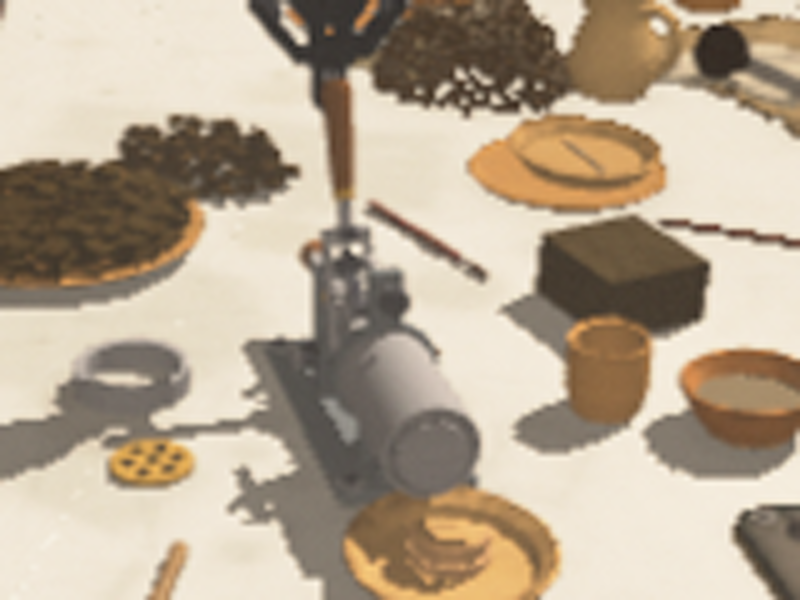

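The disc appears to lie in the dish at (447,548), and the plunger face fills the mouth at (432,452). I'll back the arm away and verify.

servo_tool:
  steps:
    - [0,0,0,-0.5,3,0,0]
    - [0,0,0,-0.5,3,6,0]
    - [0,0,0,-0.5,3,12,0]
    - [0,0,0,-0.5,3,15,0]
    - [0,0,0,-0.5,3,15,0]

```text
clock: 12.05
tcp_pos: [514.6, 284.1, 350.5]
tool_rot: [0.545, -0.54, 0.452, -0.455]
wrist_force: [0.4, -0.1, -0.2]
opening: -0.3
```

Run:
```python
from h import *
im=robot.camera("side");sc=robot.camera("scene")
cv2.imwrite("pics/s6.png",np.hstack([cv2.resize(im[185:245,235:295],(390,390),interpolation=cv2.INTER_CUBIC),cv2.resize(sc[180:300,130:290],(410,390),interpolation=cv2.INTER_CUBIC)]))
s=[546.5,82.9,-2.959];m=robot.camera_model("scene")
for y in (-272,-222,-202,-190):
  p=proj("scene",ext(s,[0,y,66]));print("knob",y,p.round(1),((p-[130,180])*[410/160,390/120]+[390,0]).round(),proj("side",ext(s,[0,y,66])).round(1))
for y in (130,135,140,146,150):print("face",y,((proj("side",ext(s,[0,y,66]))-[235,185])*6.5).round())
```

```text
knob -272 [143.  297.9] [423. 383.] [233.8 163.2]
knob -222 [158.7 285.1] [463. 341.] [236.6 167.8]
knob -202 [164.7 280.2] [479. 326.] [237.7 169.7]
knob -190 [168.2 277.3] [488. 316.] [238.4 170.9]
face 130 [165. 151.]
face 135 [168. 156.]
face 140 [171. 160.]
face 146 [174. 166.]
face 150 [176. 169.]
```

View pics/s6.png

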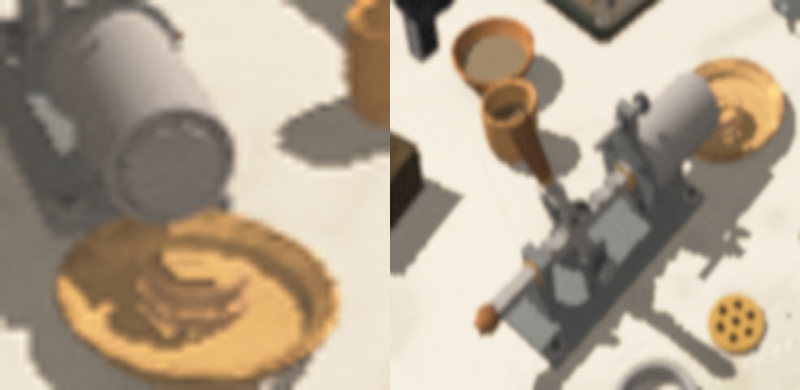

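The disc lies in the dish. The plunger face sits close to the 135 mm limit, so I'll measure its advance with the wrist camera.

Run:
```python
from h import *
m=robot.camera_model("wrist");print({k:np.round(v,4).tolist() for k,v in m.items()},robot.get_obs()["tcp_pos"])
a=robot.camera("wrist");cv2.imwrite("pics/w2f.png",a)
b=cv2.imread("pics/w1.png")
R=lambda i:cv2.resize(i,None,fx=4,fy=4,interpolation=cv2.INTER_CUBIC)
cv2.imwrite("pics/w2.png",np.hstack([R(b[70:220,215:300]),R(a[70:220,215:300])]))
```

```text
{'fx': 265.6712, 'fy': 265.6712, 'cx': 254.5986, 'cy': 189.973, 'view': [[0.9841, 0.1775, 0.0001, -556.5118], [-0.168, 0.9313, -0.3232, -99.4601], [-0.0575, 0.318, 0.9463, -548.977], [0.0, 0.0, 0.0, 1.0]]} [513.63134103 283.82930262 345.49089055]
```

View pics/w2.png

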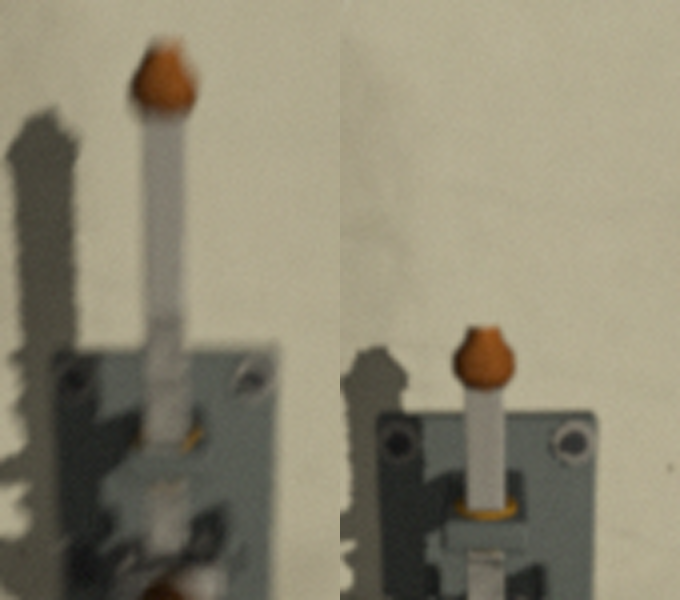

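Left (start): knob tip at row 79.5, rod/knob junction at 98.7, plate edge at 157. Right (now): tip 151.3, junction 167.5, plate edge 173.

Run:
```python
from h import *
m=robot.camera_model("wrist");V=np.array(m["view"]);R=V[:3,:3];C=-R.T@V[:3,3]
C1=np.array([499.,339,480])
def y(c,C,u,v,z):
    d=R.T@np.array([(u-m["cx"])/m["fx"],-(v-m["cy"])/m["fy"],-1]);p=C+d*(z-C[2])/d[2]
    q=p[:2]-[546.5,82.9];s=-2.959;return round(float(-np.sin(s)*q[0]+np.cos(s)*q[1]),1)
print(C)
for n,c,vs in (("start",C1,(79.5,98.7,157)),("now",C,(151.3,167.5,173))):
    print(n,[y(0,c,256,v,z) for v,z in zip(vs,(66,66,12))])
```

```text
[499.4128922  366.1295413  486.22258966]
start [-287.2, -261.0, -162.6]
now [-208.4, -181.9, -158.0]
```

The advance comes out at 74–79 mm, so the face is at about 142–147 mm, past 135. The disc lies in the dish near its middle and the lever is at rest with the arm clear. Handing in.

```bash
python3 -c "
from plant import robot
print(robot.get_obs()['clock']);print(robot.sign_off())"
```

```text
12.2
the job is handed in; nothing more can be done
None
```

The follower disc is out of the barrel and lying in the dish after three lever strokes, and I handed the job in at 12.2 s on the robot's clock. The sign-off gives no verdict.

- **Strokes:** I pushed the handle from behind with closed fingers. On the first stroke I felt for the stop: the handle stopped moving and the force rose from about 10 to 16–18 N. I reused that end pose for the other two strokes, which read about 17 N. After each stroke I backed the fingers away and the force fell to zero. The pictures after strokes one and three show the lever at rest; I took none after the second.
- **Final checks:**
  - The last pictures show the disc in the dish near its middle.
  - I saw no bystander displaced in them, but I did not measure any positions, and the mug, needle tin and loop tool were not, or not fully, in view.
  - The arm is clear of the bench.
- **Plunger:** I measured an advance of 74–79 mm, which puts the face at about 142–147 mm against the 135 mm needed. This disagrees slightly with three 24 mm teeth, which give at most 72 mm. The wrist pictures carry a few millimetres of error, and even 72 mm would leave the face near 140. I did not make a fourth stroke because the disc was already out.

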